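# Key the polariser cell into a microscope condenser and hold it home

## Task

This microscope condenser stands on the bench to get its polariser cell back. First swing its iris lever to 60 degrees on the scale, so that the iris leaves stand open below the cell; then take the knurled cell, which only lies on top of its pins, turn it clockwise (seen from above) until its hidden keyways drop over the pins, and push it fully home against the spring ring. Finish still gripping it and pressing it home, so that I can do up its grub screw; the lever stays at 60 and everything else on the bench stays where it is.

Things in the scene. Friction and masses are not known exactly. Their poses are not given: they have to be found in the camera images.
- condenser: Condenser in its bench stand, fixed. Origin on its axis at bench level, z up the axis. Heights above the bench, mm: steel base 150 (x) by 120 (y), 16 tall; cradle ring 94 dia. to 42; beige body 76 dia. to 79; turret disc 96 dia. at 44 to 56, centred 32 towards +y; black neck 52 dia. to its shoulder at 108.
- scale_60 (a point): The 60 degree mark on the white scale plate that goes round the condenser's -y side (60 mm from the axis, plate's top 55 above the bench, its rim 65 from the axis). Dark marks every 10 degrees, the long ones at 0, 30, 60 and 90.
- iris_lever (a joint): Angle of the iris lever, rad, about the condenser's axis; stops at 0 and 1.571 (90 degrees); 60 degrees is 1.047. At 0 the lever points midway between the condenser's -x and -y axes; it grows counter-clockwise seen from above. About 1 N of friction at the knob; it stays where it is left.
- iris_knob (a point): The iris lever's upright metal knob, a cylinder 12 mm in diameter from 56 to 90 mm above the bench, 90 mm from the condenser's axis; this point is on it at 76. It ends a flat bar 6 wide, 4 thick, whose top is at 64 above the bench.
- cell_center (a point): Centre of the polariser cell: aluminium collar, knurled band, dark glass in its top, 56 mm diameter, 34 tall, 90 g, loose, capping the spigot. Heights of this point above the bench: 134 lying on the pins (start), 129 dropped over them on to the spring ring, 125 home. The neck below is thinner, so fingers may reach 20 mm below the cell's skirt.
- shoulder (a point): Top of the condenser's neck, 108 mm above the bench; the cell's skirt stands on it when home. A spigot under the cell rises 24 from it (0.75 play) with 3 radial pins, 120 degrees apart; the cell has 3 matching keyways inside, free to enter within 5 degrees. Both are hidden; no pose tells them. Turn the cell 20 to 80 degrees clockwise from its start; if it then binds, a degree or two on frees it.
- seat_ring (a joint): How far the steel spring ring under the cell is pressed down, m: 0 is free, 4 mm above the shoulder; 0.004 is flush with the shoulder, the cell home. Its spring takes 3 N to start, 8 N at home, and lifts the cell again when let go. The ring is 5 mm below the cell's skirt while the cell lies on its pins.
- objective_center (a point): A steel microscope objective standing nose up, 25 diameter, 49 tall, a bystander to be left where it is; its centre.
- eyepiece_center (a point): A black eyepiece standing on its thin end, 40 diameter, 56 tall, a bystander to be left where it is; its centre.
- dish_center (a point): A clear closed culture dish, 63 diameter, 15 tall, a bystander to be left where it is; its centre.
- lens_fluid_center (a point): A small amber bottle with a black cap, 28 diameter, 62 tall, a bystander to be left where it is; its centre.
- driver_center (a point): A small screwdriver lying on the bench, 150 long, 26 thick handle, a bystander to be left where it is; its centre.
- slide_box_center (a point): A flat grey slide box, 87 by 162 by 35 tall, a bystander to be left where it is; its centre.
- vial_a_center (a point): A glass vial with black cap in the white tray, 28 diameter, 50 tall, a bystander to be left where it is; its centre.
- vial_b_center (a point): Another such vial in the tray, a bystander to be left where it is; its centre.

How it is judged:
By the outcome, as a careful person would: the job done as asked, in the order asked, and still so for the second after the job is handed in, while the arm keeps its last pose, push and grip.
It also fails if it takes over 58 s, if anything falls off the work surface, if the arm or the gripper's body presses on something with over 40 N, if the wrist force passes 120 N, or if a joint passes its speed limit or range.

## Robot

A 7-joint arm with a two-finger parallel gripper is mounted at the origin on the work surface. World frame = base frame: x ahead of the robot, y to its left, z up, the work surface at z = 0. Lengths are in m, angles in rad, forces in N, time in s.
With the tool pointing down it reaches from about 0.4 to 0.85 m from the base axis. Payload 10.4 kg.
Tool frame: the origin (TCP) lies on the centre line of the jaws, within the pads' length; the fingertips stand 17 mm ahead of it and the grasp point (between the pads) lies 2 mm behind it; z points along the fingers, y is the line along which they close (so a half turn about z gives the same grasp; the last joint's range is limited). The gripper opens to 85 mm and grips with 20 to 120 N. Pads are 22 mm wide; open, the fingers measure 114 mm over their backs; the gripper's body (76 mm by 85 mm) begins 54 mm behind the grasp point. The pads swing forward as they close: fully open they stand 13 mm farther back than shut.
Start: joints at [1.102, 0.332, -0.065, 1.46, 0.022, 1.35, -0.088], TCP at [0.27, -0.564, 0.248] pointing down, gripper open.
Joint ranges: [-2.6, 2.6], [-0.5, 2.12], [-1.47, 1.34], [0.16, 2.42], [-1.27, 4.41], [0.06, 2.06], [-2.6, 2.6]. Speed limits (rad/s): [2.22, 2.22, 2.79, 2.79, 3.14, 3.14, 3.14].

## Interface

Orientations are given as a unit quaternion [x, y, z, w].
In Python, from workcell import sensors, imaging, order, spotter gives the robot as it stands. The module is installed in compiled form; this text tells all that it offers.
- The arm moves only by the shell command python3 -m inch 'ROWS' [FORCE]. ROWS is JSON, a list that holds one entry, the list of rows, each a list of 7 numbers: the shift along the tool's x, y, z in m, then the turn, a rotation vector about the tool's x, y, z in rad, then the closure, from -1 (fully open) to 1 (shut). In form: [[[x, y, z, ax, ay, az, hand], ...]]. A call has 1 to 10 rows; each row is the pose to reach, as a shift and turn from the pose commanded when the call began, along the tool's axes at that moment; what a row does not reach only later rows make up. A row lasts 1/10 s, in which the tool goes at most 50 mm and 8.59 degrees, less where a joint would pass 70% of its speed; a pose out of reach is approached as far as the arm can. A call with a gripper value outside its range is refused whole. The fingers move at their own pace and stop on an object; FORCE is the grip in N (left out, the last holds). Time passes only in rows, so rows that repeat a pose let the fingers close. It gives the time, the measured TCP pose, the force, the opening and the grip force at its end, in the units of the state.
- sensors.get_obs(): the state, without advancing time (a new reading comes with each control period).
- imaging.camera(name): name is "side" or "top"; returns the picture (480x640x3 uint8, blue, green, red); there is no depth.
- imaging.calibration(name): a dict with "mtx" (3x3 intrinsics, pixels), "R" (3x3) and "t" (3): a world point X has camera coordinates R X + t. Camera axes: x right, y down, z forward; pixel columns grow to the right and rows downward; lengths in m; the calibration is good to about 2 mm. A picture is of the moment at which its call begins. calibration takes no time and is no camera call.
- order.hand_in(): hands the job in; it is judged then, once.
Trained networks look in the newest picture that a camera, given by its name, has taken for a name from the list of things; names that differ only in an ending like _2 or _b are one class to them, and where a whole thing is asked for, a point or a joint stands for the part that bears it (a point fixed in the world has none). Each returns a list of dicts, best first, with "conf" (0 to 1); they miss things now and then, are a little off and sometimes report something else, mostly with a low value. They report only what shows in the picture. A call takes as long as a camera call.
- spotter.look_for(label, camera): "pixel" ([column, row] in pixels, amid what is visible of it).
The state is a dict: "clock": time; "joint_pos": joint angles; "joint_velocities": joint speeds; "tau": joint torques, N m; "position": TCP position; "ee_rot": TCP orientation; "ft_force": force on the tool from outside, world axes, zero at the start; "torque": the same for the moment, N m; "grip_width": opening from 0.0 (shut) to 1.0 (fully open); "grasp_force": force on a finger pad.
Only numpy, scipy, OpenCV 4.12 (cv2) and the standard library are available. Lean on these libraries where they do the work, as an engineer would, in place of code of your own. Each camera call takes 0.05 s, during which the arm holds its last target. There are 200 camera calls.

## Working session

There is one attempt and no reset: what is moved stays moved. The work goes in short steps, Python scripts to look and compute and a shell command to move; the robot and the scene stay as the last step left them, time stands still between calls to the robot, and variables do not carry over. Pictures are saved under pics/ and viewed, at most 10 in all, crops included, and the job is handed in when it is done.

```bash
mkdir -p pics; python3 - <<'E'
from workcell import sensors, imaging, spotter
import cv2
o=sensors.get_obs(); print(o)
for c in("side","top"):
    cv2.imwrite(f"pics/{c}0.png",imaging.camera(c)); k=imaging.calibration(c); print(c,k, -k["R"].T@k["t"])
    for n in("iris_knob","cell_center","condenser","scale_60","shoulder"):
        print(n,[(r["pixel"],round(r["conf"],2)) for r in spotter.look_for(n,c)][:3])
E
```

```text
{'clock': 0.0, 'joint_pos': array([ 1.10237909,  0.332853  , -0.06469017,  1.46091565,  0.02158662,
        1.3499007 , -0.08848542]), 'joint_velocities': array([-0.00058814,  0.00080121,  0.00050058,  0.00125542,  0.00072169,
        0.00039713, -0.00128809]), 'tau': array([-4.20965098e-04, -6.25444436e+01,  4.85468970e-02, -3.91595578e+01,
        1.61043461e-02,  9.98059666e-03,  1.03386628e-05]), 'position': array([ 0.26934535, -0.56360635,  0.24753992]), 'ee_rot': array([ 9.75255824e-01,  2.21078268e-01, -1.78946049e-04, -6.67367550e-04]), 'ft_force': array([0.32256696, 0.11287856, 0.30959409]), 'torque': array([-0.01436566, -0.00069551, -0.01945018]), 'grasp_force': 0.0, 'grip_width': 0.9989891093749124}
side {'mtx': array([[496.32649873,   0.        , 317.44497075],
       [  0.        , 496.32649873, 242.93570866],
       [  0.        ,   0.        ,   1.        ]]), 'R': array([[-9.96277221e-01, -8.62068075e-02, -2.92711425e-04],
       [-5.37062817e-02,  6.23323100e-01, -7.80117907e-01],
       [ 6.74339280e-02, -7.77197980e-01, -6.25632453e-01]]), 't': array([0.56021625, 0
[... 173 characters left out ...]
, 305.5], 0.62)]
scale_60 [([319.2, 266.8], 0.56)]
shoulder [([316.2, 268.9], 0.69), ([344.5, 244.9], 0.34)]
top {'mtx': array([[518.46429488,   0.        , 325.10725977],
       [  0.        , 518.46429488, 235.60378988],
       [  0.        ,   0.        ,   1.        ]]), 'R': array([[-8.18460743e-03, -9.99964954e-01, -1.76128023e-03],
       [-9.76001692e-01,  8.37174212e-03, -2.17601957e-01],
       [ 2.17609076e-01, -6.19741133e-05, -9.76036007e-01]]), 't': array([0.01738846, 0.58690315, 1.25447465])} [0.29997572 0.01255219 1.35215432]
iris_knob [([344.3, 265.0], 0.37)]
cell_center [([330.5, 239.1], 0.94)]
condenser [([325.2, 250.9], 0.58)]
scale_60 [([325.0, 244.7], 0.83)]
shoulder []
```

View pics/side0.png

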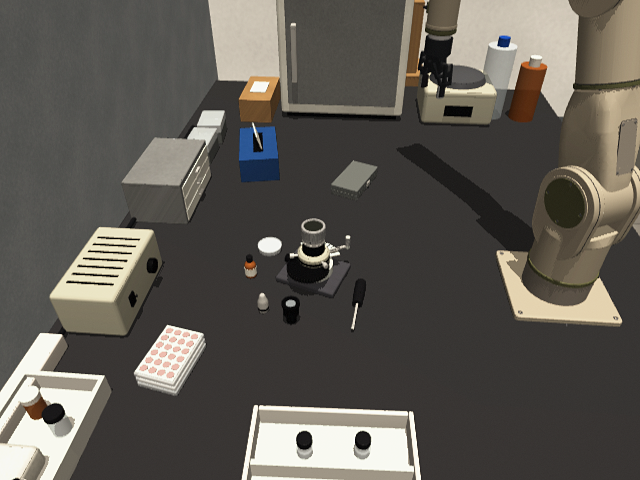

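View pics/top0.png

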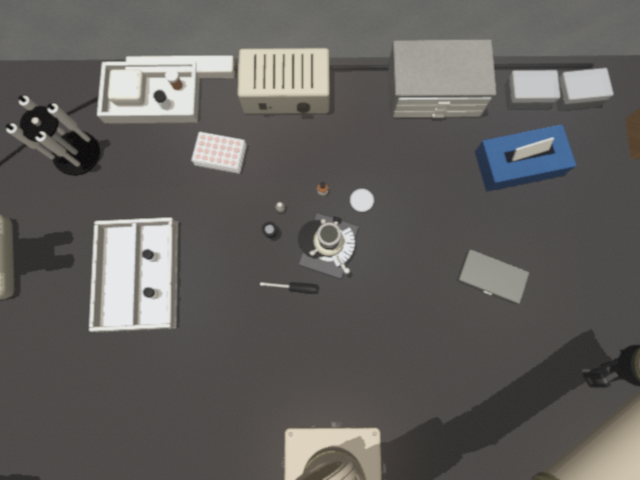

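The side view has the cell at (313,230) and the knob at (347,242). The top view has the cell at (330,235), the knob at about (346,268) and the scale to its right. Next I'll triangulate and zoom in.

```bash
cat > h.py <<'E'
import numpy as np, cv2
from workcell import sensors, imaging, spotter
def ray(c,p,z):
    k=imaging.calibration(c); C=-k["R"].T@k["t"]
    d=k["R"].T@np.linalg.solve(k["mtx"],[p[0],p[1],1.]); return C+d*(z-C[2])/d[2]
def proj(c,X):
    k=imaging.calibration(c); q=k["mtx"]@(k["R"]@np.array(X)+k["t"]); return q[:2]/q[2]
def crop(c,img,u,v,w,h,s,name):
    cv2.imwrite(name,cv2.resize(img[v:v+h,u:u+w],None,fx=s,fy=s,interpolation=cv2.INTER_CUBIC))
E
python3 - <<'E'
from h import *
print(ray("side",(314.5,235.7),.134),ray("top",(330.5,239.1),.134))
print(ray("side",(347,242),.09),ray("top",(346,268),.09), ray("side",(344.9,245.8),.076),ray("top",(344.3,265),.076))
a=cv2.imread("pics/side0.png");b=cv2.imread("pics/top0.png")
A=cv2.resize(a[205:305,250:370],None,fx=5,fy=5,interpolation=cv2.INTER_CUBIC)[:, :600]
crop("",b,290,200,80,80,7,"pics/topc.png"); cv2.imwrite("pics/sidec.png",A)
E
```

```text
[0.5670309  0.02203849 0.134     ] [ 5.62844939e-01 -4.16067550e-04  1.34000000e-01]
[ 0.49366478 -0.0167122   0.09      ] [ 0.4992949  -0.03824854  0.09      ] [ 0.49825757 -0.01933679  0.076     ] [ 0.50908964 -0.0347071   0.076     ]
```

View pics/topc.png

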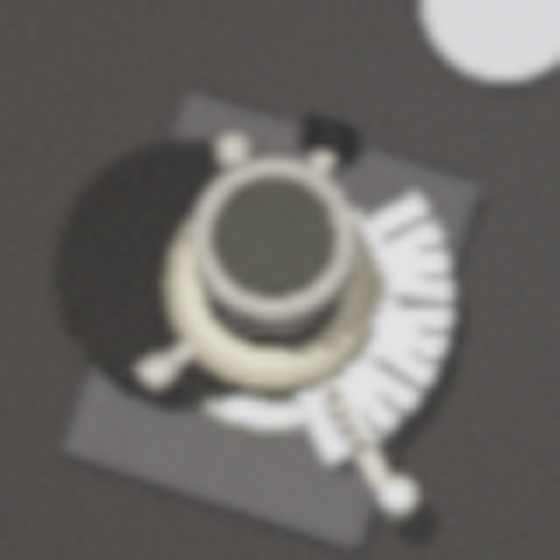

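View pics/sidec.png

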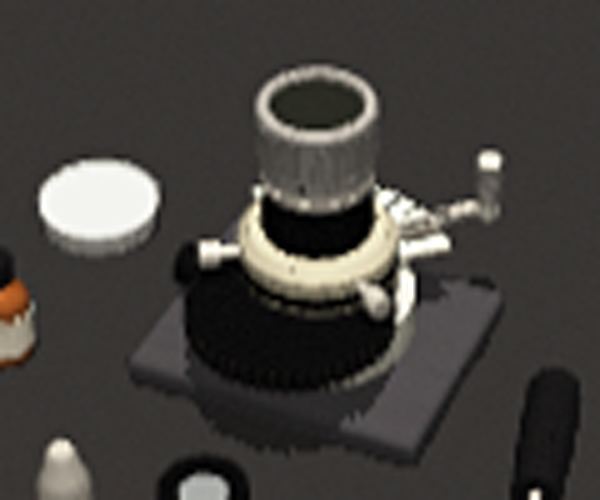

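```bash
python3 - <<'E'
from h import *
from scipy.optimize import least_squares
pts=[("top",(290+272/7-.4,200+237/7-.4)),("side",(250+317/5-.4,205+103/5-.4))]
kp=[("top",(290+400/7-.4,200+490/7-.4)),("side",(250+490/5-.4,205+158/5-.4))]
for P,z in((pts,.151),(kp,.090)):
    print([ray(c,p,z).round(4) for c,p in P], least_squares(lambda X:np.r_[tuple(proj(c,X)-p for c,p in P)],[.55,0,.1]).x.round(4))
f=lambda u,v,z:ray("top",(290+u/7-.4,200+v/7-.4),z)
B=[f(*q,.016) for q in((190,95),(480,185),(365,545),(65,450))]
c=sum(B)/4; print("base centre",c)
for a,b in((1,0),(2,3),(0,3),(1,2)):
    d=B[a]-B[b]; print(np.hypot(*d[:2]),np.degrees(np.arctan2(d[1],d[0])))
# collar ring (beige body) centre top
print(f(272,285,.079))
E
```

```text
[array([0.5729, 0.0045, 0.151 ]), array([0.5719, 0.0056, 0.151 ])] [0.5725 0.0045 0.1503]
[array([ 0.4953, -0.04  ,  0.09  ]), array([ 0.4931, -0.0391,  0.09  ])] [ 0.4942 -0.0399  0.0897]
base centre [0.57290697 0.00264923 0.016     ]
0.11548688886596335 -108.27405024503084
0.11711761871827794 -108.19697405467203
0.14441510508192054 -19.088321270206112
0.14424358730489892 -18.441553326280896
[0.57163866 0.00415993 0.079     ]
```

```bash
python3 - <<'E'
from h import *
g=cv2.cvtColor(cv2.imread("pics/top0.png"),cv2.COLOR_BGR2GRAY).astype(np.float32)
ax=np.array([.5723,.0045])
th=np.arange(196,312,1.)
out={}
for r in(.052,.056,.060,.063):
    p=np.array([proj("top",[ax[0]+r*np.cos(t),ax[1]+r*np.sin(t),.055]) for t in np.radians(th)],np.float32)
    out[r]=cv2.remap(g,p[:,0].reshape(-1,1),p[:,1].reshape(-1,1),cv2.INTER_CUBIC).ravel()
for r,s in out.items(): print(r,[(th[i],int(s[i])) for i in range(2,len(th)-2) if s[i]==s[i-2:i+3].min() and s[i]<205])
E
```

```text
0.052 [(np.float64(209.0), 180), (np.float64(238.0), 183), (np.float64(267.0), 165), (np.float64(297.0), 184)]
0.056 [(np.float64(209.0), 175), (np.float64(217.0), 204), (np.float64(227.0), 198), (np.float64(237.0), 184), (np.float64(267.0), 174), (np.float64(297.0), 184)]
0.06 [(np.float64(209.0), 182), (np.float64(217.0), 193), (np.float64(227.0), 189), (np.float64(237.0), 184), (np.float64(247.0), 197), (np.float64(257.0), 187), (np.float64(267.0), 179), (np.float64(277.0), 191), (np.float64(287.0), 194), (np.float64(297.0), 187)]
0.063 [(np.float64(209.0), 165), (np.float64(217.0), 174), (np.float64(227.0), 169), (np.float64(237.0), 169), (np.float64(247.0), 177), (np.float64(258.0), 179), (np.float64(267.0), 175), (np.float64(277.0), 184), (np.float64(287.0), 186), (np.float64(297.0), 174)]
```

```bash
python3 -m inch '[[[0.04,-0.033,0,0,0,-0.07,0.2],[0.08,-0.07,0,0,0,-0.07,0.2],[0.12,-0.105,0,0,0,-0.07,0.2],[0.16,-0.14,0,0,0,-0.07,0.2],[0.2,-0.175,0,0,0,-0.07,0.2],[0.24,-0.21,0,0,0,-0.07,0.2],[0.28,-0.245,0,0,0,-0.07,0.2],[0.32,-0.28,0,0,0,-0.07,0.2],[0.36,-0.315,0.03,0,0,-0.07,0.2],[0.4,-0.35,0.05,0,0,-0.07,0.2]]]' 30; cat > st.py <<'E'
from h import *
from scipy.spatial.transform import Rotation as R
import sys
o=sensors.get_obs();M=R.from_quat(o["ee_rot"]).as_matrix();p=o["position"]
print("pos",p.round(4),"yaw_x",np.degrees(np.arctan2(M[1,0],M[0,0])).round(2),"F",o["ft_force"].round(2),"T",o["torque"].round(2),"w",round(o["grip_width"],3),"g",round(o["grasp_force"],1),"q",o["joint_pos"].round(2),"t",round(o["clock"],2),"tilt",M[:,2].round(3))
if len(sys.argv)>3: print("tool delta",(M.T@(np.array(list(map(float,sys.argv[1:4])))-p)).round(4))
E
python3 st.py .494 -.0398 .08
```

```text
clock: 1.6
position: [0.4652, -0.1089, 0.2131]
ee_rot: [0.967, 0.255, 0.001, 0.001]
ft_force: [0.5, -0.2, -0.0]
grip_width: 0.396
grasp_force: 0.0
pos [ 0.4652 -0.1089  0.2131] yaw_x 29.55 F [ 0.53 -0.19 -0.01] T [ 0.   -0.08 -0.03] w 0.396 g 0.0 q [ 0.61  0.06 -0.49  1.86  0.03  1.22 -0.94] t 1.6 tilt [ 0.002 -0.001 -1.   ]
tool delta [ 0.0589 -0.0461  0.133 ]
```

```bash
python3 -m inch '[[[0,0,0,0,0,0,0.2],[0,0,0,0,0,0,0.2]]]'; python3 st.py .494 -.0398 .08
```

```text
clock: 1.8
position: [0.4645, -0.1097, 0.2125]
ee_rot: [0.967, 0.256, -0.0, -0.0]
ft_force: [-0.1, 0.8, 0.9]
grip_width: 0.399
grasp_force: 0.0
pos [ 0.4645 -0.1097  0.2125] yaw_x 29.7 F [-0.07  0.78  0.95] T [-0.06  0.    0.02] w 0.399 g 0.0 q [ 0.61  0.06 -0.49  1.86  0.03  1.22 -0.94] t 1.8 tilt [-0.001 -0.    -1.   ]
tool delta [ 0.0603 -0.0461  0.1325]
```

```bash
python3 -m inch '[[[0.03,-0.023,0.02,0,0,0,0.2],[0.06,-0.046,0.04,0,0,0,0.2],[0.06,-0.046,0.07,0,0,0,0.2],[0.06,-0.046,0.1,0,0,0,0.2],[0.06,-0.046,0.12,0,0,0,0.2],[0.06,-0.046,0.132,0,0,0,0.2],[0.06,-0.046,0.132,0,0,0,0.2],[0.06,-0.046,0.132,0,0,0,0.2]]]'; python3 st.py .494 -.0398 .08
python3 - <<'E'
from h import *
a=imaging.camera("side");A=a[190:310,250:410];cv2.imwrite("pics/s1.png",cv2.resize(A,None,fx=5,fy=5,interpolation=cv2.INTER_CUBIC))
E
```

```text
clock: 2.6
position: [0.4945, -0.0417, 0.0816]
ee_rot: [0.967, 0.255, 0.0, 0.0]
ft_force: [0.2, -0.7, 0.0]
grip_width: 0.4
grasp_force: 0.0
pos [ 0.4945 -0.0417  0.0816] yaw_x 29.49 F [ 0.19 -0.73  0.01] T [-0.   -0.   -0.04] w 0.4 g 0.0 q [ 0.48  0.27 -0.54  1.96  0.17  0.96 -1.2 ] t 2.6 tilt [ 0.001 -0.    -1.   ]
tool delta [ 0.0005 -0.0019  0.0016]
```

View pics/s1.png

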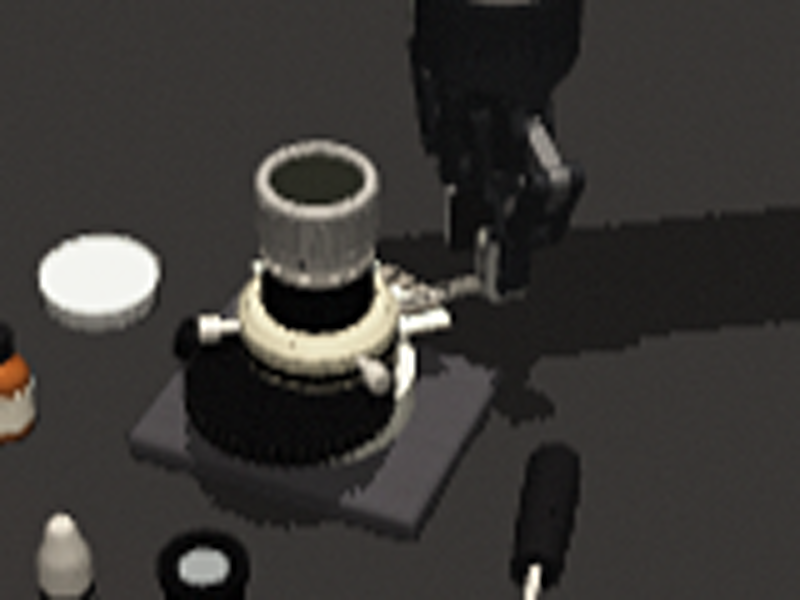

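The knob at (495,265) in the crop lies between the fingers, and the cell and neck are clear. I'll grip lightly.

```bash
python3 -m inch '[[[0,-0.001,0.001,0,0,0,1],[0,-0.001,0.001,0,0,0,1],[0,-0.001,0.001,0,0,0,1],[0,-0.001,0.001,0,0,0,1],[0,-0.001,0.001,0,0,0,1]]]' 20; python3 st.py
python3 - <<'E'
import numpy as np
from workcell import sensors
# arc from current lever angle to 267 deg, in tool axes
from scipy.spatial.transform import Rotation as R
o=sensors.get_obs();M=R.from_quat(o["ee_rot"]).as_matrix();p=o["position"]
A=np.array([.5723,.0045]);d=p[:2]-A
a0=np.degrees(np.arctan2(d[1],d[0]))%360;r=np.hypot(*d);print(a0,r)
for a in np.linspace(a0,267,11)[1:]:
    t=np.radians(a);q=A+.09*np.array([np.cos(t),np.sin(t)])
    w=np.array([*(q-p[:2]),0]); print((M.T@w).round(4), round(-np.radians(a-a0),3))
E
```

```text
clock: 3.15
position: [0.4939, -0.0402, 0.0805]
ee_rot: [0.967, 0.255, 0.0, 0.0]
ft_force: [-2.3, 0.8, 6.6]
grip_width: 0.129
grasp_force: 21.0
pos [ 0.4939 -0.0402  0.0805] yaw_x 29.56 F [-2.3   0.83  6.62] T [0.02 0.37 0.02] w 0.129 g 21.0 q [ 0.48  0.27 -0.54  1.96  0.17  0.96 -1.2 ] t 3.15 tilt [ 0.001 -0.    -1.   ]
209.6764183369252 0.09026825556026856
[0.0007 0.009  0.    ] -0.1
[0.0021 0.0179 0.    ] -0.2
[0.0043 0.0266 0.    ] -0.3
[0.0075 0.035  0.    ] -0.4
[0.0114 0.0431 0.    ] -0.5
[0.0161 0.0508 0.0001] -0.6
[0.0216 0.058  0.0001] -0.7
[0.0277 0.0645 0.0001] -0.8
[0.0345 0.0705 0.0001] -0.9
[0.0418 0.0757 0.0001] -1.0
```

```bash
python3 -m inch '[[[0.0007,0.009,0,0,0,-0.1,1],[0.0021,0.0179,0,0,0,-0.2,1],[0.0043,0.0266,0,0,0,-0.3,1],[0.0075,0.035,0,0,0,-0.4,1],[0.0114,0.0431,0,0,0,-0.5,1],[0.0161,0.0508,0,0,0,-0.6,1],[0.0216,0.058,0,0,0,-0.7,1],[0.0277,0.0645,0,0,0,-0.8,1],[0.0345,0.0705,0,0,0,-0.9,1],[0.0418,0.0757,0,0,0,-1.0,1]]]' 20; python3 -m inch '[[[0,0,0,0,0,0,1],[0,0,0,0,0,0,1]]]'; python3 st.py .5676 -.0854 .08;  python3 - <<'E'
from workcell import sensors
import numpy as np
p=sensors.get_obs()["position"]; d=p[:2]-[.5723,.0045]; print(np.degrees(np.arctan2(d[1],d[0]))%360,np.hypot(*d))
E
```

```text
clock: 4.15
position: [0.568, -0.0858, 0.0805]
ee_rot: [0.725, 0.689, 0.0, 0.001]
ft_force: [-1.2, 0.9, 6.3]
grip_width: 0.134
grasp_force: 21.0
clock: 4.35
position: [0.5682, -0.0858, 0.0805]
ee_rot: [0.726, 0.687, 0.001, 0.001]
ft_force: [-0.3, -2.4, 4.8]
grip_width: 0.127
grasp_force: 21.0
pos [ 0.5682 -0.0858  0.0805] yaw_x 86.85 F [-0.28 -2.43  4.81] T [-0.15 -0.07  0.04] w 0.127 g 21.0 q [ 0.6   0.46 -0.65  1.75  0.31  1.04 -0.21] t 4.35 tilt [ 0.002 -0.    -1.   ]
tool delta [ 0.0003 -0.0006  0.0005]
267.4025047969143 0.09036971204649773
```

```bash
python3 -m inch '[[[0,-0.0005,0,0,0,0,1],[0,-0.0005,0,0,0,0,0.2],[0,-0.0005,0,0,0,0,0.2],[0,-0.0005,0,0,0,0,0.2],[0,-0.0005,-0.03,0,0,0,0.2],[0,-0.0005,-0.07,0,0,0,0.2],[0,-0.0005,-0.11,0,0,0,0.2],[-0.04,-0.0005,-0.13,0,0,0,0],[-0.08,-0.0005,-0.13,0,0,0,-0.5],[-0.12,-0.0005,-0.13,0,0,0,-1]]]'; python3 st.py .5723 .0045 .132
python3 - <<'E'
from h import *
b=imaging.camera("top");crop("",b,280,195,100,85,7,"pics/t2.png");cv2.imwrite("pics/t2f.png",b)
a=imaging.camera("side");cv2.imwrite("pics/s2f.png",a)
s=cv2.resize(a[200:285,270:370],None,fx=5,fy=5,interpolation=cv2.INTER_CUBIC);t=cv2.resize(b[200:280,290:390],None,fx=5,fy=5,interpolation=cv2.INTER_CUBIC)[:, :500]
cv2.imwrite("pics/s2.png",s)
E
```

```text
clock: 5.35
position: [0.5601, -0.2066, 0.2106]
ee_rot: [0.726, 0.688, 0.0, 0.001]
ft_force: [0.1, -0.1, -0.2]
grip_width: 0.819
grasp_force: 0.0
pos [ 0.5601 -0.2066  0.2106] yaw_x 86.89 F [ 0.13 -0.1  -0.17] T [0.02 0.01 0.  ] w 0.819 g 0.0 q [ 0.78  0.36 -0.63  1.56  0.22  1.29  0.07] t 5.35 tilt [ 0.001 -0.001 -1.   ]
tool delta [0.2115 0.0006 0.0784]
```

View pics/t2.png

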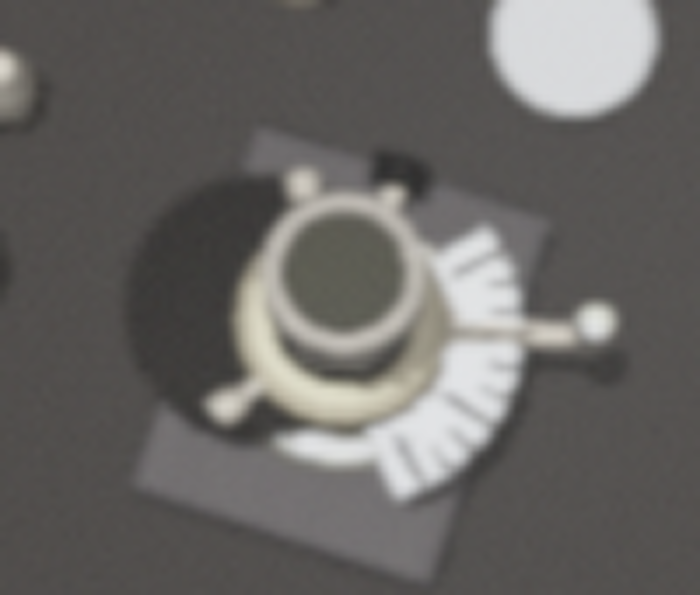

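View pics/s2.png

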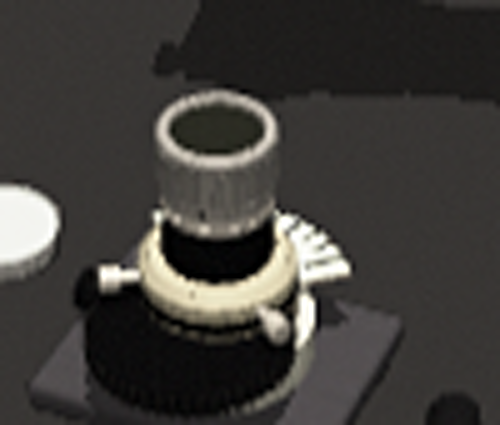

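```bash
python3 - <<'E'
from h import *
A=np.array([.5723,.0045])
k=ray("top",(280+597/7-.4,195+322/7-.4),.09)[:2]-A; print(np.degrees(np.arctan2(k[1],k[0]))%360-207,np.hypot(*k))
print(ray("top",(280+345/7-.4,195+272/7-.4),.151), ray("side",(270+217/5-.4,200+129/5-.4),.151))
E
python3 -m inch '[[[0.05,0,0,0,0,0,-1],[0.1,0,0,0,0,0,-1],[0.15,0,0,0,0,0,-1],[0.2,0.0005,0.01,0,0,0,-1],[0.2115,0.0005,0.04,0,0,0,-1],[0.2115,0.0005,0.06,0,0,0,-1],[0.2115,0.0005,0.078,0,0,0,-1],[0.2115,0.0005,0.078,0,0,0,-1],[0.2115,0.0005,0.078,0,0,0,-1]]]'
python3 st.py .5723 .0045 .132
```

```text
60.15894318194188 0.09102033155121478
[0.57292338 0.00345663 0.151     ] [0.57179681 0.00634571 0.151     ]
clock: 6.35
position: [0.5721, 0.0062, 0.132]
ee_rot: [0.726, 0.687, -0.0, -0.0]
ft_force: [-0.2, 0.3, 0.7]
grip_width: 1.003
grasp_force: 0.0
pos [0.5721 0.0062 0.132 ] yaw_x 86.86 F [-0.18  0.35  0.7 ] T [ 0.02  0.01 -0.01] w 1.003 g 0.0 q [ 0.5   0.4  -0.71  1.71  0.29  1.14 -0.36] t 6.35 tilt [-0.  0. -1.]
tool delta [-0.0017  0.0003  0.    ]
```

```bash
python3 -m inch '[[[-0.0015,0,0.003,0,0,0,-1],[-0.0015,0,0.003,0,0,0,0.3],[-0.0015,0,0.003,0,0,0,0.3],[-0.0015,0,0.003,0,0,0,0.3],[-0.0015,0,0.003,0,0,0,1],[-0.0015,0,0.003,0,0,0,1],[-0.0015,0,0.003,0,0,0,1]]]' 25
python3 st.py .5723 .0045 .129
```

```text
clock: 7.05
position: [0.5724, 0.0044, 0.1292]
ee_rot: [0.726, 0.687, 0.0, 0.0]
ft_force: [-1.4, 0.0, 4.9]
grip_width: 0.639
grasp_force: 26.0
pos [0.5724 0.0044 0.1292] yaw_x 86.84 F [-1.41  0.    4.89] T [-0.12  0.33 -0.02] w 0.639 g 26.0 q [ 0.5   0.4  -0.71  1.72  0.29  1.13 -0.35] t 7.05 tilt [ 0.001 -0.    -1.   ]
tool delta [ 0.0001 -0.0001  0.0002]
```

```bash
python3 -m inch '[[[0,0,0,0,0,0,1],[0,0,0,0,0,0.05,1],[0,0,0,0,0,0.1,1],[0,0,0,0,0,0.15,1],[0,0,0,0,0,0.2,1],[0,0,0,0,0,0.25,1],[0,0,0,0,0,0.3,1]]]' 60
python3 st.py; python3 -m inch '[[[0,0,0.0005,0,0,0,1],[0,0,0.001,0,0,0,1]]]' 60; python3 st.py
```

```text
clock: 7.75
position: [0.5728, 0.0045, 0.1294]
ee_rot: [0.821, 0.57, 0.001, 0.001]
ft_force: [0.8, -0.6, 5.9]
grip_width: 0.637
grasp_force: 61.9
pos [0.5728 0.0045 0.1294] yaw_x 69.55 F [ 0.78 -0.63  5.85] T [-0.11 -0.04  0.05] w 0.637 g 61.9 q [ 0.46  0.39 -0.66  1.72  0.26  1.12 -0.64] t 7.75 tilt [ 0.002 -0.    -1.   ]
clock: 7.95
position: [0.5729, 0.0045, 0.1291]
ee_rot: [0.821, 0.571, 0.001, 0.001]
ft_force: [-3.9, -0.5, 15.8]
grip_width: 0.638
grasp_force: 62.5
pos [0.5729 0.0045 0.1291] yaw_x 69.64 F [-3.91 -0.53 15.75] T [-0.17  0.85 -0.1 ] w 0.638 g 62.5 q [ 0.46  0.39 -0.66  1.72  0.26  1.12 -0.64] t 7.95 tilt [ 0.002 -0.    -1.   ]
```

```bash
python3 -m inch '[[[0,0,-0.0005,0,0,0.04,1],[0,0,-0.0005,0,0,0.08,1]]]' 60; python3 st.py; python3 -m inch '[[[0,0,0,0,0,0.04,1],[0,0,0,0,0,0.08,1]]]'; python3 st.py;python3 -m inch '[[[0,0,0,0,0,0.04,1],[0,0,0,0,0,0.08,1]]]'; python3 st.py
```

```text
clock: 8.15
position: [0.573, 0.0044, 0.1293]
ee_rot: [0.843, 0.537, 0.001, 0.001]
ft_force: [0.1, -0.4, 6.8]
grip_width: 0.643
grasp_force: 62.0
pos [0.573  0.0044 0.1293] yaw_x 64.99 F [ 0.13 -0.43  6.81] T [-0.18  0.05  0.09] w 0.643 g 62.0 q [ 0.45  0.39 -0.65  1.72  0.26  1.12 -0.71] t 8.15 tilt [ 0.002 -0.    -1.   ]
clock: 8.35
position: [0.5731, 0.0044, 0.1291]
ee_rot: [0.864, 0.503, 0.001, 0.001]
ft_force: [2.0, -1.0, 4.9]
grip_width: 0.639
grasp_force: 62.0
pos [0.5731 0.0044 0.1291] yaw_x 60.4 F [ 2.04 -0.96  4.93] T [-0.27 -0.31  0.03] w 0.639 g 62.0 q [ 0.44  0.39 -0.63  1.72  0.25  1.12 -0.79] t 8.35 tilt [ 0.003 -0.    -1.   ]
clock: 8.55
position: [0.5725, 0.0046, 0.1285]
ee_rot: [0.884, 0.468, 0.0, 0.0]
ft_force: [0.4, 0.9, 0.9]
grip_width: 0.638
grasp_force: 63.0
pos [0.5725 0.0046 0.1285] yaw_x 55.82 F [0.45 0.92 0.86] T [-0.03  0.    0.  ] w 0.638 g 63.0 q [ 0.42  0.38 -0.62  1.72  0.24  1.12 -0.86] t 8.55 tilt [ 0.001  0.    -1.   ]
```

The force fell to nothing after about 31° of turn, so the keyways look engaged. I'll push down in steps.

```bash
python3 -m inch '[[[0,0,0.001,0,0,0,1],[0,0,0.002,0,0,0,1],[0,0,0.003,0,0,0,1],[0,0,0.003,0,0,0,1]]]' 60; python3 st.py
```

```text
clock: 8.95
position: [0.5726, 0.0045, 0.1262]
ee_rot: [0.883, 0.469, 0.0, 0.0]
ft_force: [-1.6, -0.3, 9.0]
grip_width: 0.641
grasp_force: 63.9
pos [0.5726 0.0045 0.1262] yaw_x 55.95 F [-1.61 -0.27  9.05] T [-0.15  0.51 -0.39] w 0.641 g 63.9 q [ 0.42  0.39 -0.62  1.72  0.25  1.11 -0.86] t 8.95 tilt [ 0.001 -0.    -1.   ]
```

```bash
python3 -m inch '[[[0,0,0,0,0,0.02,1],[0,0,0,0,0,0.03,1]]]' 60; python3 st.py;  python3 -m inch '[[[0,0,0.001,0,0,0,1],[0,0,0.002,0,0,0,1],[0,0,0.002,0,0,0,1]]]' 60; python3 st.py
```

```text
clock: 9.15
position: [0.5724, 0.0044, 0.1255]
ee_rot: [0.89, 0.456, 0.0, 0.0]
ft_force: [0.8, -0.3, 2.1]
grip_width: 0.64
grasp_force: 63.0
pos [0.5724 0.0044 0.1255] yaw_x 54.21 F [ 0.85 -0.33  2.09] T [-0.13 -0.1  -0.07] w 0.64 g 63.0 q [ 0.42  0.38 -0.61  1.72  0.24  1.11 -0.89] t 9.15 tilt [ 0.001 -0.    -1.   ]
clock: 9.45
position: [0.5723, 0.0044, 0.1233]
ee_rot: [0.89, 0.456, 0.0, 0.0]
ft_force: [0.1, -0.9, 3.3]
grip_width: 0.639
grasp_force: 63.2
pos [0.5723 0.0044 0.1233] yaw_x 54.24 F [ 0.13 -0.88  3.26] T [-0.13 -0.18 -0.08] w 0.639 g 63.2 q [ 0.42  0.39 -0.61  1.72  0.25  1.11 -0.89] t 9.45 tilt [ 0. -0. -1.]
```

Freed; 3.3 N means it is now on the spring. I'll press on.

```bash
python3 -m inch '[[[0,0,0.001,0,0,0.005,1],[0,0,0.002,0,0,0.005,1],[0,0,0.002,0,0,0.005,1]]]' 60; python3 st.py;  python3 -m inch '[[[0,0,0.001,0,0,0,1],[0,0,0.002,0,0,0,1],[0,0,0.002,0,0,0,1]]]' 60; python3 st.py
```

```text
clock: 9.75
position: [0.5724, 0.0044, 0.1215]
ee_rot: [0.891, 0.454, 0.0, 0.0]
ft_force: [-0.1, 0.3, 6.2]
grip_width: 0.636
grasp_force: 63.3
pos [0.5724 0.0044 0.1215] yaw_x 53.94 F [-0.09  0.26  6.21] T [-0.19  0.03 -0.06] w 0.636 g 63.3 q [ 0.42  0.39 -0.61  1.73  0.25  1.1  -0.9 ] t 9.75 tilt [ 0.001 -0.    -1.   ]
clock: 10.05
position: [0.5724, 0.0044, 0.1207]
ee_rot: [0.891, 0.454, 0.0, 0.001]
ft_force: [-6.4, -2.1, 18.1]
grip_width: 0.636
grasp_force: 64.5
pos [0.5724 0.0044 0.1207] yaw_x 53.94 F [-6.38 -2.14 18.08] T [-0.28  1.34  0.04] w 0.636 g 64.5 q [ 0.42  0.39 -0.61  1.73  0.25  1.1  -0.9 ] t 10.05 tilt [ 0.001 -0.001 -1.   ]
```

```bash
python3 -m inch '[[[-0.0003,-0.0004,0.0004,0,0,0,1],[-0.0003,-0.0004,0.0007,0,0,0,1],[-0.0003,-0.0004,0.0007,0,0,0,1]]]' 70; python3 st.py; python3 - <<'E'
from h import *
b=imaging.camera("top");a=imaging.camera("side")
t=cv2.resize(b[200:275,300:380],None,fx=5,fy=5,interpolation=cv2.INTER_CUBIC);s=cv2.resize(a[200:275,270:350],None,fx=5,fy=5,interpolation=cv2.INTER_CUBIC)
cv2.imwrite("pics/end.png",np.hstack([t,s]))
for lab in("cell_center","iris_knob"):
  for c in("top","side"): print(lab,c,[(r["pixel"],round(r["conf"],2)) for r in spotter.look_for(lab,c)][:2])
print(proj("side",[.5723,.0045,.125]),proj("side",[.5723,.0045,.129]))
E
```

```text
clock: 10.35
position: [0.5724, 0.0044, 0.1207]
ee_rot: [0.891, 0.453, 0.001, 0.001]
ft_force: [-7.1, -1.9, 23.1]
grip_width: 0.633
grasp_force: 69.4
pos [0.5724 0.0044 0.1207] yaw_x 53.93 F [-7.15 -1.94 23.1 ] T [-0.27  1.51  0.01] w 0.633 g 69.4 q [ 0.42  0.39 -0.61  1.73  0.25  1.1  -0.9 ] t 10.35 tilt [ 0.002 -0.001 -1.   ]
cell_center top []
cell_center side [([312.0, 236.9], 0.77)]
iris_knob top []
iris_knob side [([353.7, 178.9], 0.16)]
[312.92341949 233.99725778] [312.91295327 232.61500218]
```

View pics/end.png

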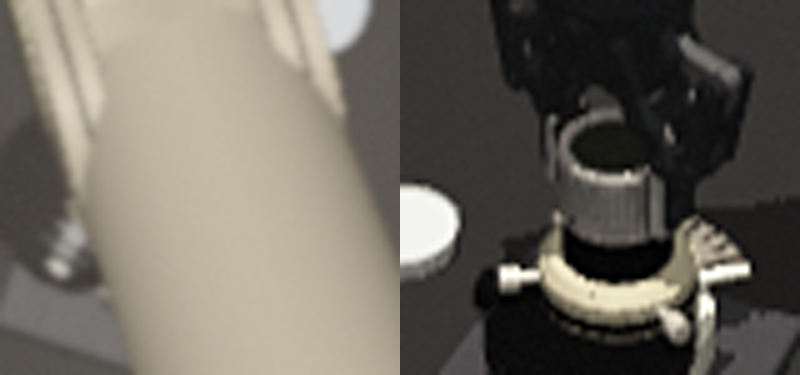

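The side crop shows the cell's rim centre at about (605,145), against row 129 before. That is 3.2 px, or about 9 mm lower, so the cell is home. It stays at the same height under 5 N more push. The top view is hidden by the arm.

```bash
python3 -c "
from workcell import order; print(order.hand_in())"
```

```text
the job is handed in; nothing more can be done
None
```

The job is handed in at about 10.5 s: the iris lever measured 60.2° before I took the cell, which then turned about 33° clockwise, dropped over its pins and went home. The arm still grips it at about 70 N and presses down with about 23 N; it hides the lever from the cameras, so I could not re-check the lever at the end, but nothing went near it or the other things on the bench after that reading.

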